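# Park the outlet plug and open the nitrogen valve two turns from its seat

## Robot

A 6-joint arm with a two-finger parallel gripper is mounted at the origin on a cart in front of the work surface, level with it; the furniture and walls round the work are solid. World frame = base frame: x ahead of the robot, y to its left, z up, the work surface at z = 0. Lengths are in m, angles in rad, forces in N, time in s.
With the tool pointing down it reaches from about 0.3 to 0.825 m from the base axis. Payload 5.4 kg.
Tool frame: the origin (TCP) lies between the finger pads, 19 mm behind the fingertips; this is the grasp point; z points along the fingers, y is the line along which they close (so a half turn about z gives the same grasp; the last joint's range is limited). The gripper opens to 92 mm and grips with 3 to 60 N. Pads are 20 mm wide; open, the fingers measure 128 mm over their backs; the gripper's body (75 mm by 189 mm) begins 69 mm behind the grasp point.
Start: joints at [-1.534, 0.158, 1.597, -0, 1.386, -0.21], TCP at [0.14, -0.558, 0.233] pointing down, gripper open.
Joint ranges: [-2.91, 2.91], [-0.94, 2.29], [0.18, 2.7], [-1.29, 4.43], [0.17, 2.64], [-3, 3]. Speed limits (rad/s): [2.57, 2.57, 3.14, 3.14, 3.14, 3.14].

## Interface

Orientations are given as a unit quaternion [x, y, z, w].
In Python, from cell import status, cams, order gives the robot as it stands. The module is installed in compiled form; this text tells all that it offers.
- The arm moves only by the shell command python3 -m handwheel 'ROWS' [OPENING]. ROWS is JSON, a list of rows, each a list of 6 numbers: the shift along the tool's x, y, z each as a share of 25 cm, from -1 to 1, then the turn, a rotation vector about the tool's x, y, z each as a share of pi/2 rad, from -1 to 1. A call has 1 to 8 rows; each row is the pose to reach, as a shift and turn from the pose commanded when the call began, along the tool's axes at that moment; what a row does not reach only later rows make up. A row lasts 1/10 s, in which the tool goes at most 50 mm and 8.59 degrees, less where a joint would pass 70% of its speed; a pose out of reach is approached as far as the arm can. A call with a number of a shift or a turn outside -1 to 1 is refused whole. A call with a gripper value outside its range is refused whole. OPENING is the finger opening in mm, from 0 to 91.9, set as the call begins (- or left out, the last holds). The fingers move at their own pace and stop on an object; the grip force is fixed at half the most. Time passes only in rows, so rows that repeat a pose let the fingers close. It gives the time, the measured TCP pose, the force, the opening and the grip force at its end, in the units of the state.
- status.read_state(): the state, without advancing time (a new reading comes with each control period).
- cams.get_image(name): name is "side" or "top" or "wrist"; returns a dict with "color" (480x640x3 uint8, red, green, blue), "depth" (480x640 float32, m along the optical axis (not along the pixel's ray), 0 where there is no reading), "K" (3x3 intrinsics, pixels), "pose" (4x4, takes a point from camera to world coordinates); the wrist camera has in their place "tool_from_camera" (4x4, takes a point from camera to tool coordinates, whose origin is the TCP and whose axes are the flange's). Camera axes: x right, y down, z forward; pixel columns grow to the right and rows downward; lengths in m; the calibration is good to about 2 mm. A picture is of the moment at which its call begins: read the wrist's pose just before it.
- order.sign_off(): hands the job in; it is judged then, once.
The state is a dict: "clock": time; "joint_pos": joint angles; "dq": joint speeds; "effort": joint torques, N m; "eef_pos": TCP position; "tool_rot": TCP orientation; "wrist_force": force on the tool from outside, world axes, zero at the start; "moment": the same for the moment, N m; "finger_gap": opening from 0.0 (shut) to 1.0 (fully open); "finger_force": force on a finger pad.
Only numpy, scipy, OpenCV 4.12 (cv2) and the standard library are available. Lean on these libraries where they do the work, as an engineer would, in place of code of your own. Each camera call takes 0.05 s, during which the arm holds its last target. There are 200 camera calls.

## Task

The blue outlet of the nitrogen manifold goes into use: stand the blue plug that was taken out of it fully down in the blue socket of the parking rail. Then take the handwheel's upright black handle, turn the wheel clockwise (seen from above) until the valve is closed against its stop, and back it off exactly two full turns counter-clockwise. Finish still gripping the handle at that setting, and leave the amber bottle and the dark blue slide box where they are.

Things in the scene. Friction and masses are not known exactly. Their poses are not given: they have to be found in the camera images.
- plug: loose blanking plug, 60 g: steel spigot 20 mm diameter, 16 mm long, with a 2 mm chamfered foot, under a blue ribbed head 30 mm diameter, 30 mm high (46 mm in all). It stands upright on its spigot on the bench. Origin: centre of the spigot's foot; z up through the head
- blue_mouth (a point): centre of the mouth of the blue socket, 32 mm above the bench, z up. The socket is a fixed round blue cup, 43 mm in diameter, with a plain hole 23 mm in diameter, 19 mm deep. Fully down, the plug's head rests on its rim and the plug's origin is 16 mm below this point. A yellow and a green socket of the same size stand beside it
- rail: fixed aluminium parking rail 62 x 182 x 8 mm that carries the three sockets (yellow, blue, green, in any order) 53 mm apart along its y; origin: centre of its underside
- handle: the handwheel's upright black handle, 18 mm diameter, 50 mm long, on the wheel's rim, 42 mm from the wheel's axis; it revolves freely on its own pin, so its yaw means nothing. Origin: on its axis at its foot, 130 mm above the bench; z up. Rim and hub lie at or below the foot's height, the spindle's end at most 7 mm above it: fingertips 8 mm above the foot can go all the way round
- wheel_hub (a point): centre of the red three-spoke handwheel (103 mm over the rim), on its upright axis, 125 mm above the bench. It stands on a brass valve on a grey 130 x 190 mm base plate; y points along the plate's long side, away from the aluminium outlet block and its pressure gauge, whose top is 120 mm above the bench, 111 mm from the wheel's axis. All fixed to the bench
- wheel (a joint): angle of the handwheel in rad: 0 = valve closed, at its stop; grows counter-clockwise seen from above as the valve opens, 6.28 a turn, to 22. It starts 0.4 to 1.3 turns open. Stiff with packing friction (0.12 N m, about 3 N at the handle) and stays where it is left
- reagent: amber reagent bottle with black cap, 54 mm diameter, 106 mm tall, loose, to be left alone; origin: centre of its underside
- slide_box: dark blue lidded box, 35 x 84 x 32 mm, loose, to be left alone; origin: centre of its underside
There are look-alikes about, which are no part of the job. What is shaped like the plug but purple or yellow is not meant.

How it is judged:
By the outcome, as a careful person would: the job done as asked, in the order asked, and still so for the second after the job is handed in, while the arm keeps its last pose, push and grip.
It also fails if it takes over 72 s, if anything falls off the work surface, if the arm or the gripper's body presses on something with over 40 N, if the wrist force passes 120 N, or if a joint passes its speed limit or range.

## Working session

There is one attempt and no reset: what is moved stays moved. The work goes in short steps, Python scripts to look and compute and a shell command to move; the robot and the scene stay as the last step left them, time stands still between calls to the robot, and variables do not carry over. Pictures are saved under pics/ and viewed, at most 10 in all, crops included, and the job is handed in when it is done.

```bash
mkdir -p pics; python3 - <<'E'
from cell import status,cams
import cv2,numpy as np
s=status.read_state(); print(s)
ims=[]
for n in("top","side"):
    d=cams.get_image(n); np.savez(n+".npz",**d)
    cv2.imwrite(f"pics/{n}0.png",d["color"][:,:,::-1]); print(n,d["K"],d["pose"])
E
```

```text
{'clock': 0.0, 'joint_pos': array([-1.53411635e+00,  1.59033354e-01,  1.59817636e+00,  1.33452625e-05,
        1.38619384e+00, -2.10110665e-01]), 'dq': array([-0.00066291,  0.00127794, -0.00143684,  0.00083171,  0.000287  ,
       -0.00167308]), 'effort': array([-8.08276200e-04, -3.85584855e+01, -3.22104406e+01,  6.99334801e-02,
        3.80573329e-02, -1.34694592e-04]), 'eef_pos': array([ 0.14042476, -0.55700424,  0.23235568]), 'tool_rot': array([ 9.92396197e-01,  1.23081144e-01,  8.49517103e-05, -9.01481728e-04]), 'wrist_force': array([-0.4453099 , -0.02469684,  0.31620537]), 'moment': array([-0.03969919,  0.02578148,  0.00778361]), 'finger_force': 0.0, 'finger_gap': 1.0037403429929113}
top [[526.76451787   0.         319.04958305]
 [  0.         526.76451787 242.93410835]
 [  0.           0.           1.        ]] [[-1.08823931e-02 -9.78577561e-01  2.05590688e-01  3.03593353e-01]
 [-9.99940495e-01  1.04933984e-02 -2.98234027e-03 -4.94765506e-02]
 [ 7.61106276e-04 -2.05610909e-01 -9.78633524e-01  1.43028756e+00]
 [ 0.00000000e+00  0.00000000e+00  0.00000000e+00  1.00000000e+00]]
side [[500.79349637   0.         327.31511048]
 [  0.         500.79349637 236.72635498]
 [  0.           0.           1.        ]] [[-0.92753203 -0.26048319  0.26801648  0.27437481]
 [-0.37368566  0.6337158  -0.67732068  0.77765284]
 [ 0.00658437 -0.72839054 -0.68513054  0.89005996]
 [ 0.          0.          0.          1.        ]]
```

View pics/top0.png

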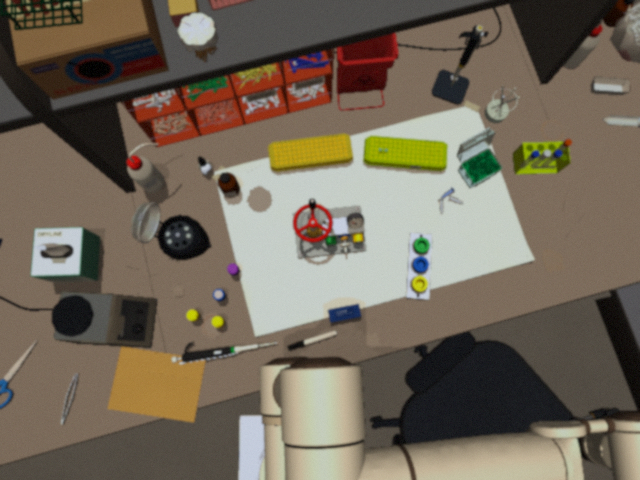

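View pics/side0.png

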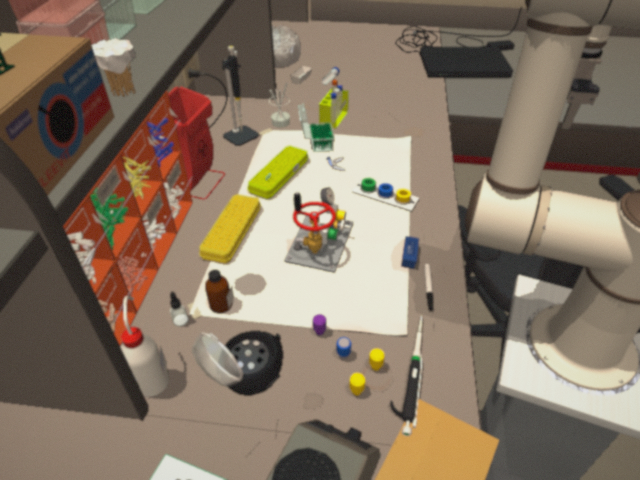

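The top view shows the plug candidates: purple (234,269), blue (220,295), yellow (193,315) and yellow (218,322). Only the blue one fits. The sockets are at green (421,245), blue (420,265) and yellow (419,284). The wheel is at (312,222) and its black handle at about (312,204). In the side view the blue plug is at (344,347), the blue socket at (386,190) and the wheel at (315,216). Next I'll confirm in enlarged crops and measure.

```bash
cat > h.py <<'E'
import numpy as np,cv2
from scipy.spatial.transform import Rotation as R
def ray(d,u,v):
    r=d["pose"][:3,:3]@np.linalg.solve(d["K"],[u,v,1.]); return d["pose"][:3,3],r
def plane(d,u,v,z):
    o,r=ray(d,u,v); return o+r*(z-o[2])/r[2]
def two(a,ua,b,ub):
    A=[];B=[]
    for d,p in((a,ua),(b,ub)):
        o,r=ray(d,*p); r=r/np.linalg.norm(r); P=np.eye(3)-np.outer(r,r); A.append(P);B.append(P@o)
    A=np.vstack(A);B=np.hstack(B); x=np.linalg.lstsq(A,B,rcond=None)[0]; return x,np.linalg.norm(A@x-B)
def blobs(d,lo,hi,box,mn=8):
    u0,v0,u1,v1=box; h=cv2.cvtColor(d["color"],cv2.COLOR_RGB2HSV)[v0:v1,u0:u1]
    m=cv2.inRange(h,np.array(lo),np.array(hi)); n,_,st,c=cv2.connectedComponentsWithStats(m)
    return [(c[i][0]+u0,c[i][1]+v0,st[i].tolist()) for i in range(1,n) if st[i][4]>=mn]
E
python3 - <<'E'
from h import *
t=np.load("top.npz");s=np.load("side.npz")
B=((100,90,40),(125,255,255))
for nm,d,bx in(("plug t",t,(205,280,240,310)),("plug s",s,(325,330,365,365)),("sock t",t,(400,250,440,280)),("sock s",s,(370,175,400,205))):
    for b in blobs(d,*B,bx): print(nm,b, plane(d,b[0],b[1],.046 if 'plug' in nm else .032).round(4))
for nm,d,bx in(("wheel t",t,(285,195,340,255)),("wheel s",s,(285,195,345,240))):
    for lo,hi in(((0,150,80),(8,255,255)),((172,150,80),(180,255,255))):
      for b in blobs(d,lo,hi,bx): print(nm,b)
    for b in blobs(d,(0,0,0),(180,255,45),(bx[0],bx[1]-8,bx[2],bx[3])): print("black",b,plane(d,b[0],b[1],.18).round(3))
def crop(d,u,v,w,h,k): 
    return cv2.resize(d["color"][v:v+h,u:u+w,::-1],None,fx=k,fy=k,interpolation=cv2.INTER_CUBIC)
a=crop(t,180,255,65,75,4); b=crop(s,270,180,100,75,4)
c=crop(t,280,190,100,75,4);e=crop(s,310,310,65,75,4)
cv2.imwrite("pics/crop.png",np.vstack([np.hstack([a,c]),np.hstack([e,b])]))
E
```

```text
plug t (np.float64(221.13888888888889), np.float64(296.30555555555554), [9, 9, 11, 12, 36]) [0.4538 0.2053 0.046 ]
plug s (np.float64(343.1475409836066), np.float64(350.0327868852459), [12, 12, 14, 15, 122]) [0.4529 0.2355 0.046 ]
sock t (np.float64(420.2549019607843), np.float64(264.12254901960785), [13, 6, 16, 17, 204]) [ 0.5362 -0.3253  0.032 ]
sock s (np.float64(385.28476821192055), np.float64(189.8476821192053), [9, 9, 14, 13, 151]) [ 0.532  -0.3084  0.032 ]
wheel t (np.float64(311.98933901918974), np.float64(224.94669509594883), [9, 10, 38, 37, 469])
black (np.float64(312.09090909090907), np.float64(204.77272727272728), [25, 16, 5, 5, 22]) [ 0.662 -0.037  0.18 ]
wheel s (np.float64(315.4864864864865), np.float64(216.57493857493859), [9, 7, 41, 30, 407])
black (np.float64(297.13461538461536), np.float64(202.40384615384616), [10, 9, 5, 14, 52]) [ 0.656 -0.002  0.18 ]
```

View pics/crop.png

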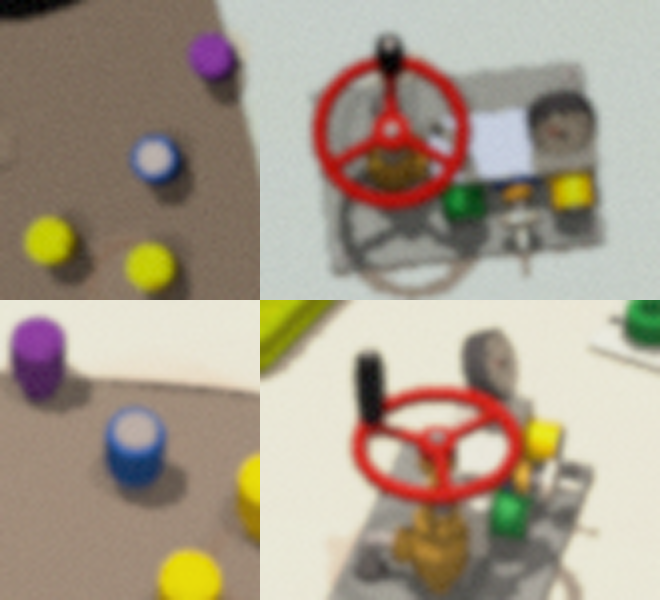

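Blue plug (white-topped blue head): top disc at (218.8,294.5) in the top view and (343.7,342.5) in the side view. Its purple and yellow neighbours are clearly different. The handle's head is at about (312.5,200.5) in top and (297.2,194) in side, and the hub at (312.7,222) and (314.2,214.2).

```bash
python3 - <<'E'
from h import *
t=np.load("top.npz");s=np.load("side.npz")
for n,a,b,z in(("plug",(218.8,294.5),(343.7,342.5),.046),("sock",(420.3,264.1),(385.3,189.8),.030),("hub",(312.7,222),(314.2,214.2),.13),("handle top",(312.3,200.5),(297.2,193.9),.18)):
    x,e=two(t,a,s,b); print(n,x.round(4),round(e,4),plane(t,*a,z).round(4),plane(s,*b,z).round(4))
from cell import status
S=status.read_state(); r=R.from_quat(S["tool_rot"]); print(r.as_matrix().round(3))
for p in([.50,-.32,.25],[.45,.21,.25]): print(p,(r.inv().apply(np.array(p)-S["eef_pos"])/.25).round(3))
E
```

```text
plug [0.4597 0.2131 0.0379] 0.0003 [0.4586 0.2115 0.046 ] [0.4582 0.2184 0.046 ]
sock [ 0.5379 -0.3287  0.0162] 0.0014 [ 0.5366 -0.3259  0.03  ] [ 0.5327 -0.3111  0.03  ]
hub [ 0.6316 -0.038   0.1254] 0.0013 [ 0.6313 -0.0379  0.13  ] [ 0.6285 -0.0331  0.13  ]
handle top [ 0.674  -0.038   0.1732] 0.002 [ 0.6734 -0.0378  0.18  ] [ 0.6687 -0.0302  0.18  ]
[[ 0.97   0.244 -0.   ]
 [ 0.244 -0.97   0.002]
 [ 0.    -0.002 -1.   ]]
[0.5, -0.32, 0.25] [ 1.626 -0.568 -0.069]
[0.45, 0.21, 0.25] [ 1.95  -2.673 -0.065]
```

```bash
python3 -m handwheel '[[0.2,-0.07,-0.03],[0.4,-0.14,-0.07],[0.6,-0.2,-0.07],[0.8,-0.28,-0.07],[0.8,-0.28,-0.07]]' 2>&1 | tail -3; python3 -m handwheel '[[0.2,-0.07,0,0,0,0],[0.4,-0.14,0,0,0,0],[0.6,-0.21,0,0,0,0],[0.8,-0.28,0,0,0,0],[0.8,-0.28,0,0,0,0],[0.8,-0.28,0,0,0,0]]' 50
```

```text
schema error: expected 6 numbers
clock: 0.7
eef_pos: [0.3184, -0.4396, 0.2329]
tool_rot: [0.992, 0.125, -0.0, -0.0]
wrist_force: [-0.8, -0.7, -0.3]
finger_gap: 0.543
finger_force: 0.0
```

```bash
python3 -m handwheel '[[0.2,-0.07,-0.03,0,0,0],[0.4,-0.14,-0.07,0,0,0],[0.6,-0.21,-0.07,0,0,0],[0.7,-0.28,-0.07,0,0,0],[0.7,-0.28,-0.07,0,0,0],[0.7,-0.28,-0.07,0,0,0],[0.7,-0.28,-0.07,0,0,0]]' 50
python3 - <<'E'
from h import *
from cell import status,cams
S=status.read_state();d=dict(cams.get_image("wrist"));T=np.eye(4);T[:3,:3]=R.from_quat(S["tool_rot"]).as_matrix();T[:3,3]=S["eef_pos"]
d["pose"]=T@d["tool_from_camera"]; np.savez("w1.npz",**d); cv2.imwrite("pics/w1.png",d["color"][:,:,::-1]); print(T,d["tool_from_camera"],d["K"])
for p in([.5379,-.3287,.032],[.4597,.2131,.046]):
    q=np.linalg.inv(d["pose"])@[*p,1]; print((d["K"]@q[:3]/q[2]).round(1))
E
```

```text
clock: 1.4
eef_pos: [0.4685, -0.3319, 0.2505]
tool_rot: [0.993, 0.122, -0.0, 0.0]
wrist_force: [-0.1, 0.2, 0.1]
finger_gap: 0.544
finger_force: 0.0
[[ 9.70272673e-01  2.42012860e-01 -8.46165949e-04  4.68500593e-01]
 [ 2.42012768e-01 -9.70273042e-01 -2.10771487e-04 -3.31879054e-01]
 [-8.72021419e-04 -2.77149063e-07 -9.99999620e-01  2.50503988e-01]
 [ 0.00000000e+00  0.00000000e+00  0.00000000e+00  1.00000000e+00]] [[-6.42261350e-05 -9.60061351e-01 -2.79789560e-01  7.90213862e-02]
 [ 9.99999517e-01 -3.36031426e-04  9.23496505e-04  1.20803333e-04]
 [-9.80631387e-04 -2.79789366e-01  9.60060909e-01 -1.52521731e-01]
 [ 0.00000000e+00  0.00000000e+00  0.00000000e+00  1.00000000e+00]] [[366.27638712   0.         325.55519652]
 [  0.         366.27638712 238.40182306]
 [  0.           0.           1.        ]]
[339. 143.   1.]
[-264.7   80.2    1. ]
```

View pics/w1.png

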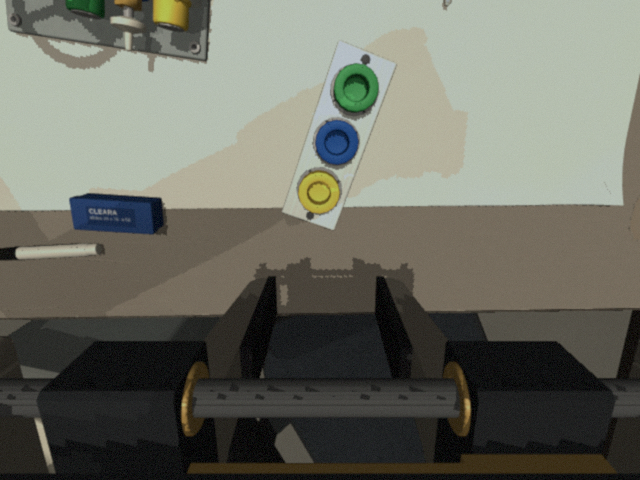

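The wrist view shows the rail with green (356,88), blue (337,142) and yellow (319,190) sockets. All three are empty. I'll fix the blue mouth from the rim here, then go to the plug.

```bash
python3 - <<'E'
from h import *
d=np.load("w1.npz"); c=d["color"][105:180,300:375]
h=cv2.cvtColor(c,cv2.COLOR_RGB2HSV); m=cv2.inRange(h,(100,110,30),(125,255,255))
cs,_=cv2.findContours(m,cv2.RETR_EXTERNAL,cv2.CHAIN_APPROX_NONE); k=max(cs,key=cv2.contourArea); e=cv2.fitEllipse(k);print("outer",e)
g=c[:,:,2].astype(int); print(g[37,10:65:2]); print(g[10:65:2,37])
q=[plane(d,e[0][0]+300,e[0][1]+105,z).round(4) for z in(.026,.032)];print(q)
# hole: darker pixels in the blob
b=((g<np.median(g[m>0])*.8)&(cv2.erode(cv2.drawContours(m*0,[k],-1,255,-1),np.ones((9,9)))>0)).astype(np.uint8)
cs,_=cv2.findContours(b,cv2.RETR_EXTERNAL,cv2.CHAIN_APPROX_NONE); k=max(cs,key=cv2.contourArea);e=cv2.fitEllipse(k);print("hole",e,plane(d,e[0][0]+300,e[0][1]+105,.032).round(4))
r=R.from_quat([.9925,.122,0,0]); print((r.inv().apply(np.array([.42,.213,.25])-d["pose"][:3,3]*0-[.4685,-.3319,.2505])/.25).round(3))
cv2.imwrite("pics/s.png",cv2.resize(c[:,:,::-1],None,fx=6,fy=6))
E
```

```text
outer ((36.43794250488281, 36.953121185302734), (41.27124786376953, 43.31452560424805), 7.219475269317627)
[185 134 126 122 124 126 127  86 115 125 128 128 125 123 125 126 127 128
 111  52 117 126 126 121  94 160 177 177]
[188 146 121 132 135 128 119  89  63  68  92 126 127 129 127 127 130 134
 133 105 100 133 128 124 106  71  92 122]
[array([ 0.5382, -0.3262,  0.026 ]), array([ 0.5383, -0.326 ,  0.032 ])]
hole ((36.460243225097656, 36.749488830566406), (24.688093185424805, 25.48527717590332), 10.128973007202148) [ 0.5385 -0.3259  0.032 ]
[ 3.400e-01 -2.162e+00  2.000e-03]
```

View pics/s.png

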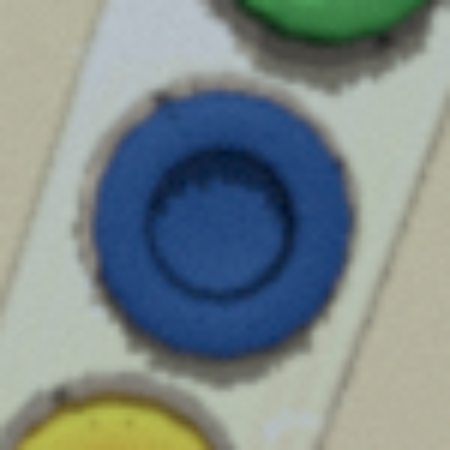

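```bash
python3 -m handwheel '[[-0.05,-0.2,0,0,0,0],[-0.1,-0.4,0,0,0,0],[0,-0.6,0,0,0,0],[0.1,-0.8,0,0,0,0],[0.1,-1,0,0,0,0],[0.1,-1,0,0,0,0]]' 50;python3 -m handwheel '[[0,-0.2,0,0,0,0],[0,-0.4,0,0,0,0],[0,-0.6,0,0,0,0],[0.1,-0.8,0,0,0,0],[0.1,-1,0,0,0,0],[0.1,-1,0,0,0,0],[0.1,-1.0,0,0,0,0]]' 50
```

```text
clock: 2.05
eef_pos: [0.4321, -0.0793, 0.2508]
tool_rot: [0.992, 0.124, 0.0, -0.0]
wrist_force: [0.1, -0.4, 0.3]
finger_gap: 0.544
finger_force: 0.0
clock: 2.75
eef_pos: [0.3964, 0.1665, 0.2507]
tool_rot: [0.992, 0.124, -0.0, 0.0]
wrist_force: [0.1, -0.7, -0.3]
finger_gap: 0.546
finger_force: 0.0
```

The enlarged crop shows the empty blue cup, hole centred at (220,222) in the crop. That puts the mouth at about (0.5385, -0.326). Now the plug through the wrist camera.

```bash
cat >> h.py <<'E'
def wrist(name=None):
    from cell import status,cams
    S=status.read_state();d=dict(cams.get_image("wrist"));T=np.eye(4);T[:3,:3]=R.from_quat(S["tool_rot"]).as_matrix();T[:3,3]=S["eef_pos"]
    d["pose"]=T@d["tool_from_camera"]
    if name: np.savez(name+".npz",**d); cv2.imwrite(f"pics/{name}.png",d["color"][:,:,::-1])
    return S,d
def proj(d,p):
    q=np.linalg.inv(d["pose"])@[*p,1]; return (d["K"]@q[:3]/q[2])[:2]
def go(S,p):
    return (R.from_quat(S["tool_rot"]).inv().apply(np.array(p)-S["eef_pos"])/.25).round(3)
E
python3 - <<'E'
from h import *
S,d=wrist("w2"); p=proj(d,[.4597,.2131,.046]); print(p)
u,v=p.astype(int); bx=(u-35,v-35,u+35,v+45)
for b in blobs(d,(100,110,30),(125,255,255),bx): print("blue",b)
for b in blobs(d,(0,0,130),(180,60,255),bx): print("white",b,plane(d,b[0],b[1],.046).round(4))
c=d["color"][bx[1]:bx[3],bx[0]:bx[2],::-1]; cv2.imwrite("pics/p.png",cv2.resize(c,None,fx=6,fy=6)); print(bx,S["eef_pos"],go(S,[.459,.213,.04]))
E
```

```text
[293.36744544 138.55228642]
blue (np.float64(293.89389067524115), np.float64(136.81672025723472), [19, 18, 32, 33, 311])
white (np.float64(291.7390243902439), np.float64(136.65121951219513), [23, 22, 22, 24, 410]) [0.461 0.215 0.046]
(np.int64(258), np.int64(103), np.int64(328), np.int64(183)) [0.39643478 0.16649718 0.25074884] [ 0.288 -0.12   0.843]
```

View pics/p.png

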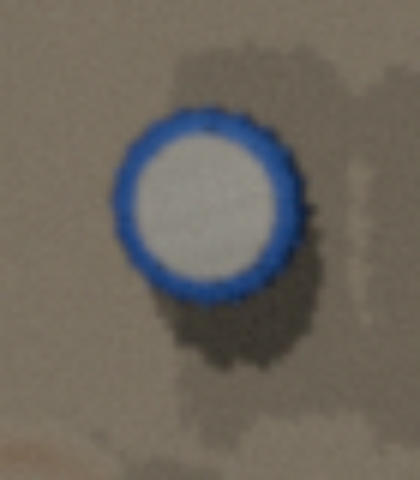

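The crop shows the blue plug upright, disc centred at (292,137) in the wrist image, which gives (0.461, 0.2147). That agrees with the other views, so I'll descend to TCP z = 0.040 and grip.

```bash
python3 -m handwheel '[[0.15,-0.06,0.1,0,0,0],[0.297,-0.124,0.25,0,0,0],[0.297,-0.124,0.45,0,0,0],[0.297,-0.124,0.6,0,0,0],[0.297,-0.124,0.75,0,0,0],[0.297,-0.124,0.843,0,0,0],[0.297,-0.124,0.843,0,0,0],[0.297,-0.124,0.843,0,0,0]]' 50; python3 -m handwheel '[[0,0,0,0,0,0],[0,0,0,0,0,0],[0,0,0,0,0,0],[0,0,0,0,0,0],[0,0,0,0,0,0],[0,0,0,0,0,0],[0,0,0,0,0,0],[0,0,0,0,0,0]]' 15
```

```text
clock: 3.6
eef_pos: [0.4617, 0.2133, 0.0406]
tool_rot: [0.993, 0.122, 0.0, 0.0]
wrist_force: [0.6, 0.1, 0.2]
finger_gap: 0.545
finger_force: 0.0
clock: 4.4
eef_pos: [0.462, 0.2152, 0.0415]
tool_rot: [0.992, 0.123, 0.001, 0.0]
wrist_force: [0.2, -2.0, 5.5]
finger_gap: 0.321
finger_force: 30.0
```

```bash
python3 -m handwheel '[[0,0,-0.1,0,0,0],[0,0,-0.3,0,0,0],[0,0,-0.5,0,0,0],[0,0,-0.7,0,0,0],[0,0.15,-0.8,0,0,0],[0,0.35,-0.8,0,0,0],[0,0.55,-0.8,0,0,0],[0,0.75,-0.8,0,0,0]]'; python3 -m handwheel '[[0,0.2,0,0,0,0],[0,0.4,0,0,0,0],[0,0.6,0,0,0,0],[0,0.8,0,0,0,0],[0,1,0,0,0,0],[0,1,0,0,0,0],[0,1,0,0,0,0],[0,1,0,0,0,0]]'
python3 - <<'E'
from h import *
S,d=wrist("w3"); print(S["eef_pos"],S["finger_gap"],S["wrist_force"]); print(go(S,[.5385,-.3259,.12]), proj(d,[.5385,-.3259,.032]))
T=d["pose"]@np.linalg.inv(d["tool_from_camera"])
print(proj(d,(T@[0,0,-.006,1])[:3]))
E
```

```text
clock: 5.2
eef_pos: [0.5065, 0.0318, 0.2404]
tool_rot: [0.992, 0.124, 0.0, 0.0]
wrist_force: [0.1, -0.4, -1.3]
finger_gap: 0.318
finger_force: 30.0
clock: 6.0
eef_pos: [0.5673, -0.2078, 0.2398]
tool_rot: [0.992, 0.124, -0.0, -0.001]
wrist_force: [-0.2, 1.0, -1.0]
finger_gap: 0.318
finger_force: 30.0
[ 0.56729723 -0.20777755  0.23981835] 0.3180222441254188 [-0.15265895  0.96048855 -1.03122609]
[-0.227  0.43   0.479] [427.82463926 266.62963024]
[324.97488208 316.86367022]
```

View pics/w3.png

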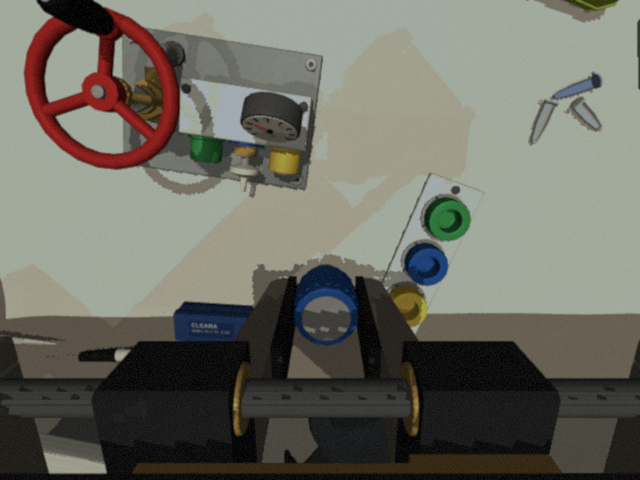

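The wrist view shows the plug upright between the fingers, disc at about (325,313), and the blue socket at about (427,264). I'll refine the plug's offset in the grip and the socket position.

```bash
cat >> h.py <<'E'
def ell(d,lo,hi,box,hull=True):
    u0,v0,u1,v1=box; h=cv2.cvtColor(d["color"],cv2.COLOR_RGB2HSV)[v0:v1,u0:u1]
    m=cv2.inRange(h,np.array(lo),np.array(hi)); k=max(cv2.findContours(m,cv2.RETR_EXTERNAL,cv2.CHAIN_APPROX_NONE)[0],key=cv2.contourArea)
    e=cv2.fitEllipse(cv2.convexHull(k)); return (e[0][0]+u0,e[0][1]+v0),e[1]
E
python3 - <<'E'
from h import *
d=np.load("w3.npz"); d=dict(d)
e=ell(d,(100,110,25),(125,255,255),(400,238,455,290)); print("sock",e,plane(d,*e[0],.028).round(4))
e=ell(d,(0,0,60),(180,90,255),(302,290,350,340)); print("disc",e)
dt=dict(K=d["K"],pose=d["tool_from_camera"])
for z in(-.004,-.006): print((plane(dt,*e[0],z)).round(4))
E
python3 -m handwheel '[[-0.05,0.1,0,0,0,0],[-0.15,0.25,0.1,0,0,0],[-0.227,0.43,0.2,0,0,0],[-0.227,0.43,0.4,0,0,0],[-0.227,0.43,0.48,0,0,0],[-0.227,0.43,0.48,0,0,0],[-0.227,0.43,0.48,0,0,0]]'
```

```text
sock ((425.81993675231934, 263.93412590026855), (39.94053649902344, 43.23565673828125)) [ 0.5397 -0.3244  0.028 ]
disc ((325.8255844116211, 317.8689708709717), (44.67124557495117, 48.777870178222656))
[-0.0016  0.0004 -0.004 ]
[-0.0005  0.0004 -0.006 ]
clock: 6.75
eef_pos: [0.5394, -0.3262, 0.121]
tool_rot: [0.992, 0.124, 0.0, 0.0]
wrist_force: [-0.6, -0.4, -0.5]
finger_gap: 0.316
finger_force: 30.0
```

```bash
python3 -m handwheel '[[0.003,-0.002,0.08,0,0,0],[0.003,-0.002,0.15,0,0,0],[0.003,-0.002,0.18,0,0,0],[0.003,-0.002,0.19,0,0,0],[0.003,-0.002,0.2,0,0,0],[0.003,-0.002,0.21,0,0,0],[0.003,-0.002,0.22,0,0,0],[0.003,-0.002,0.22,0,0,0]]'
```

```text
clock: 7.55
eef_pos: [0.5394, -0.3267, 0.065]
tool_rot: [0.992, 0.123, 0.0, 0.0]
wrist_force: [-0.2, 0.2, -0.3]
finger_gap: 0.318
finger_force: 30.0
```

```bash
python3 -m handwheel '[[0,0,0.01,0,0,0],[0,0,0.02,0,0,0],[0,0,0.03,0,0,0],[0,0,0.036,0,0,0],[0,0,0.036,0,0,0]]'
```

```text
clock: 8.05
eef_pos: [0.5396, -0.3268, 0.0591]
tool_rot: [0.992, 0.123, -0.0, -0.0]
wrist_force: [-7.4, 5.9, 17.5]
finger_gap: 0.32
finger_force: 30.0
```

```bash
python3 -m handwheel '[[0,0,-0.01,0,0,0],[0,0,-0.01,0,0,0],[0,0,-0.01,0,0,0],[0,0,-0.1,0,0,0],[0,0,-0.3,0,0,0],[-0.3,0,-0.5,0,0,0],[-0.3,0,-0.6,0,0,0],[-0.3,0,-0.6,0,0,0]]' 60
python3 - <<'E'
from h import *
S,d=wrist("w4"); p=proj(d,[.539,-.3255,.062]).astype(int);print(S["eef_pos"],p)
bx=(p[0]-40,p[1]-40,p[0]+40,p[1]+50); cv2.imwrite("pics/c4.png",cv2.resize(d["color"][bx[1]:bx[3],bx[0]:bx[2],::-1],None,fx=6,fy=6))
z=d["depth"]
def hz(u,v):
    q=np.linalg.solve(d["K"],[u,v,1])*z[v,u]; return (d["pose"]@[*q,1])[:3].round(4)
e=ell(d,(0,0,110),(180,80,255),(p[0]-14,p[1]-14,p[0]+14,p[1]+14));print(e,plane(d,*e[0],.062))
for k in(-5,0,5): print(hz(int(e[0][0])+k,int(e[0][1])))
for a in(-5,5): print(hz(int(e[0][0]),int(e[0][1])+a))
E
```

```text
clock: 8.85
eef_pos: [0.4663, -0.3477, 0.2113]
tool_rot: [0.993, 0.122, 0.002, 0.004]
wrist_force: [1.0, -0.9, 1.7]
finger_gap: 0.652
finger_force: 0.0
[ 0.46629937 -0.3477048   0.21133656] [318 136]
((np.float64(320.65832710266113), np.float64(137.79323291778564)), (27.588550567626953, 29.381092071533203)) [ 0.53831521 -0.32731801  0.062     ]
[ 0.5378 -0.3228  0.0635]
[ 0.5388 -0.3267  0.0638]
[ 0.5398 -0.3305  0.0646]
[ 0.5425 -0.3258  0.0633]
[ 0.5351 -0.3276  0.0634]
```

View pics/c4.png

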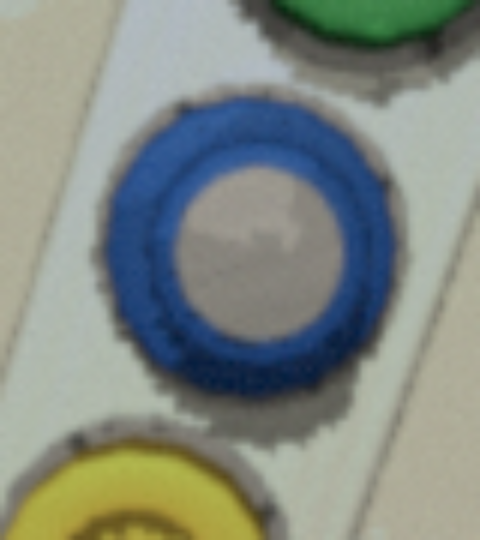

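The crop shows the plug standing in the blue cup, concentric and level. I'll check its height relative to the cup rims.

```bash
python3 - <<'E'
from h import *
d=dict(np.load("w4.npz")); z=d["depth"]; v,u=np.mgrid[60:230,250:400]
q=np.stack([u,v,np.ones_like(u)],-1)@np.linalg.inv(d["K"]).T*z[60:230,250:400,None]
P=(q@d["pose"][:3,:3].T+d["pose"][:3,3]).reshape(-1,3)
c=np.array([.5385,-.3265]); r=np.hypot(*(P[:,:2]-c).T)
print("head",np.percentile(P[r<.011,2],[10,50,90]),"rim",np.percentile(P[(r>.0175)&(r<.0195),2],[10,50,90]))
f=np.polyfit(*[P[r<.011,0]-c[0],P[r<.011,2]],1),np.polyfit(P[r<.011,1]-c[1],P[r<.011,2],1); print(f)
o=np.hypot(*(P[:,:2]-[.45,-.30]).T)<.01; print("bench",np.median(P[o,2]))
S=__import__("cell").status.read_state(); print(S["eef_pos"],S["tool_rot"],go(S,[.539,-.3265,.10]))
E
```

```text
head [0.06307035 0.06409001 0.3641013 ] rim [0.03220435 0.03308963 0.0341683 ]
(array([4.93774927, 0.10445297]), array([-1.77830262,  0.10739775]))
bench 0.00839829501994574
[ 0.46651929 -0.34717679  0.21011679] [0.99251145 0.12210541 0.00175032 0.00286781] [ 0.3   -0.013  0.441]
```

Head minus rim is 31 mm against the nominal 30, so it's seated within error. A gentle push with closed fingers will make sure.

```bash
python3 -m handwheel '[[0.15,-0.01,0,0,0,0],[0.3,-0.013,0.1,0,0,0],[0.3,-0.013,0.25,0,0,0],[0.3,-0.013,0.4,0,0,0],[0.3,-0.013,0.46,0,0,0],[0.3,-0.013,0.48,0,0,0],[0.3,-0.013,0.49,0,0,0],[0.3,-0.013,0.5,0,0,0]]' 0; python3 -m handwheel '[[0,0,0.005,0,0,0],[0,0,0.01,0,0,0],[0,0,0.015,0,0,0],[0,0,0.022,0,0,0],[0,0,0.022,0,0,0]]'
```

```text
clock: 9.7
eef_pos: [0.5397, -0.3245, 0.0829]
tool_rot: [0.992, 0.123, 0.001, 0.001]
wrist_force: [-0.0, 0.1, 0.6]
finger_gap: 0.001
finger_force: 0.0
clock: 10.2
eef_pos: [0.5397, -0.3244, 0.081]
tool_rot: [0.992, 0.123, 0.001, 0.001]
wrist_force: [-7.8, 6.7, 22.2]
finger_gap: -0.0
finger_force: 11.2
```

Contact at TCP z = 0.081 puts the tips at 0.062, so the plug is fully down. Next, lift and go look at the wheel.

```bash
python3 -m handwheel '[[0,0,-0.1,0,0,0],[0,0,-0.3,0,0,0],[0,0,-0.5,0,0,0],[0,0,-0.7,0,0,0],[0,-0.1,-0.8,0,0,0],[0,-0.3,-0.8,0,0,0],[0,-0.5,-0.8,0,0,0],[0,-0.5,-0.8,0,0,0]]' 45; python3 -m handwheel '[[0.1,-0.2,0,0,0,0],[0.2,-0.4,0,0,0,0],[0.26,-0.5,0,0,0,0],[0.26,-0.5,0,0,0,0],[0.26,-0.5,0,0,0,0],[0.26,-0.5,0,0,0,0]]'
python3 - <<'E'
from h import *
S,d=wrist("w5"); print(S["eef_pos"]); print(proj(d,[.6316,-.038,.128]),proj(d,[.674,-.038,.18]),proj(d,[.674,-.038,.13]))
E
```

```text
clock: 11.0
eef_pos: [0.507, -0.1975, 0.2763]
tool_rot: [0.992, 0.125, 0.0, -0.001]
wrist_force: [0.1, -0.3, 0.5]
finger_gap: 0.488
finger_force: 0.0
clock: 11.6
eef_pos: [0.5407, -0.0665, 0.2759]
tool_rot: [0.992, 0.122, 0.0, 0.0]
wrist_force: [-0.1, -0.0, -0.5]
finger_gap: 0.488
finger_force: 0.0
[ 0.54065588 -0.06652658  0.27588693]
[317.66706646 110.05080533] [332.61273568  33.54612848] [331.23262247  50.97903836]
```

View pics/w5.png

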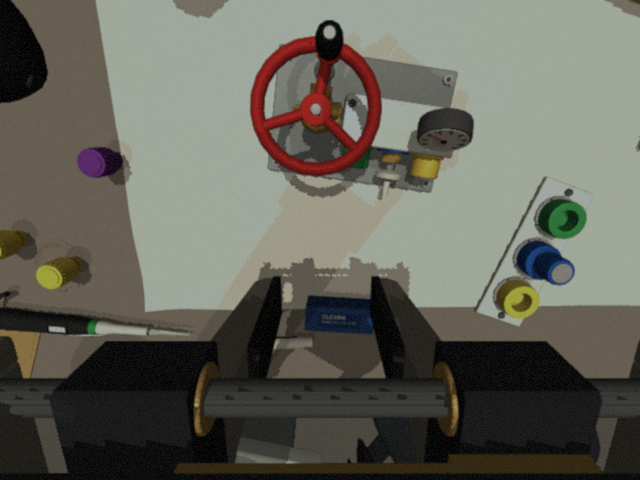

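The wrist view shows the plug standing in the blue socket (562,271), the hub at (317,110) and the handle with its cap at (330,32) and foot at about (329,52). I'll fit the rim and handle.

```bash
python3 - <<'E'
from h import *
d=dict(np.load("w5.npz"));c=d["color"][15:190,240:400]
h=cv2.cvtColor(c,cv2.COLOR_RGB2HSV); m=cv2.inRange(h,(0,150,60),(8,255,255))|cv2.inRange(h,(172,150,60),(180,255,255))
k=max(cv2.findContours(m,cv2.RETR_EXTERNAL,cv2.CHAIN_APPROX_NONE)[0],key=cv2.contourArea)
P=np.array([plane(d,x+240,y+15,.125)[:2] for x,y in cv2.convexHull(k)[:,0]])
def fit(P):
    A=np.c_[2*P,np.ones(len(P))]; s=np.linalg.lstsq(A,(P**2).sum(1),rcond=None)[0]; return s[:2],np.sqrt(s[2]+s[:2]@s[:2])
print("rim",fit(P))
n,l,st,ce=cv2.connectedComponentsWithStats(cv2.inRange(h,(0,0,0),(180,255,50)))
for i in range(1,n):
    if st[i][4]>60: print(ce[i]+[240,15],st[i],plane(d,*(ce[i]+[240,15]),.157).round(4))
e=ell(d,(0,0,120),(180,80,255),(320,20,340,42)); print(e,plane(d,*e[0],.18).round(4))
S=__import__("cell").status.read_state(); print(go(S,[.674,-.038,.25]))
E
```

```text
rim (array([ 0.63191719, -0.0361365 ]), np.float64(0.05085561485205642))
[328.67683773  42.24965326] [ 76   6  27  40 721] [ 0.6736 -0.0359  0.157 ]
[365.96923077 153.44615385] [114 131  20  18  65] [ 0.6099 -0.0798  0.157 ]
((329.12810134887695, 31.877873420715332), (11.21478271484375, 12.172833442687988)) [ 0.6744 -0.0357  0.18  ]
[0.546 0.018 0.103]
```

```bash
python3 -m handwheel '[[0.2,0,0,0,0,0.08],[0.4,0,0,0,0,0.157],[0.547,0.01,0,0,0,0.157],[0.547,0.01,0.1,0,0,0.157],[0.547,0.01,0.1,0,0,0.157],[0.547,0.01,0.1,0,0,0.157]]' 45
python3 - <<'E'
from h import *
from cell import status
S=status.read_state();print(S["eef_pos"],R.from_quat(S["tool_rot"]).as_matrix().round(3),S["joint_pos"].round(2),go(S,[.674,-.036,.1585]))
E
```

```text
clock: 12.25
eef_pos: [0.673, -0.0354, 0.25]
tool_rot: [1.0, -0.001, -0.001, -0.0]
wrist_force: [-0.1, 0.1, 0.6]
finger_gap: 0.491
finger_force: 0.0
[ 0.67299889 -0.03538835  0.24997871] [[ 1.    -0.001 -0.002]
 [-0.001 -1.     0.   ]
 [-0.002 -0.    -1.   ]] [-0.23  0.41  1.27 -0.    1.47  1.34] [0.005 0.003 0.366]
```

```bash
python3 -m handwheel '[[0.005,0.003,0.15,0,0,0],[0.005,0.003,0.3,0,0,0],[0.005,0.003,0.366,0,0,0],[0.005,0.003,0.366,0,0,0]]' 45; python3 -m handwheel '[[0,0,0,0,0,0],[0,0,0,0,0,0],[0,0,0,0,0,0],[0,0,0,0,0,0],[0,0,0,0,0,0],[0,0,0,0,0,0],[0,0,0,0,0,0]]' 5
```

```text
clock: 12.65
eef_pos: [0.6732, -0.0352, 0.1572]
tool_rot: [1.0, -0.0, -0.002, -0.001]
wrist_force: [0.6, -0.6, 0.3]
finger_gap: 0.49
finger_force: 0.0
clock: 13.35
eef_pos: [0.6759, -0.0352, 0.1609]
tool_rot: [1.0, 0.0, 0.001, 0.0]
wrist_force: [-0.7, -1.1, 5.4]
finger_gap: 0.188
finger_force: 30.0
```

Handle gripped. Turning clockwise 135° first is safe, since the valve is at least 0.4 turns (144°) open.

```bash
cat > chk.py <<'E'
# prints handle angle, radius, tangential (ccw+) & radial force; exit 1 if stop is felt
import sys,numpy as np
from cell import status
S=status.read_state();p=S["eef_pos"];f=S["wrist_force"];v=p[:2]-[.632,-.0363];r=np.hypot(*v);n=v/r;t=np.array([-n[1],n[0]])
print("t%.2f ang%.2f r%.4f z%.4f ft%.1f fr%.1f fz%.1f gap%.3f"%(S["clock"],np.degrees(np.arctan2(v[1],v[0])),r,p[2],f[:2]@t,f[:2]@n,f[2],S["finger_gap"]))
sys.exit(abs(f[:2]@t)>14)
E
python3 chk.py; python3 -m handwheel '[[-0.013,0.064,0,0,0,0],[-0.049,0.119,0,0,0,0],[-0.104,0.155,0,0,0,0],[-0.104,0.155,0,0,0,0]]' >/dev/null; python3 chk.py
python3 -m handwheel '[[-0.064,0.013,0,0,0,0],[-0.128,0,0,0,0,0],[-0.183,-0.036,0,0,0,0],[-0.183,-0.036,0,0,0,0]]'>/dev/null; python3 chk.py
python3 - <<'E'
import numpy as np
a=np.radians(-135-7.5*np.arange(49)); P=np.c_[.168*np.cos(a),-.168*np.sin(a)].round(3); print(np.diff(P,axis=0).round(3).tolist())
E
```

```text
t13.35 ang1.41 r0.0440 z0.1609 ft-1.0 fr-0.7 fz5.4 gap0.188
t13.75 ang-66.58 r0.0422 z0.1609 ft-3.1 fr0.1 fz7.4 gap0.193
t14.15 ang-136.26 r0.0402 z0.1608 ft-2.9 fr0.6 fz8.1 gap0.189
[[-0.014, -0.017], [-0.012, -0.018], [-0.01, -0.02], [-0.007, -0.021], [-0.005, -0.021], [-0.001, -0.022], [0.001, -0.022], [0.005, -0.021], [0.007, -0.021], [0.01, -0.02], [0.012, -0.018], [0.014, -0.017], [0.017, -0.014], [0.018, -0.012], [0.02, -0.01], [0.021, -0.007], [0.021, -0.005], [0.022, -0.001], [0.022, 0.001], [0.021, 0.005], [0.021, 0.007], [0.02, 0.01], [0.018, 0.012], [0.017, 0.014], [0.014, 0.017], [0.012, 0.018], [0.01, 0.02], [0.007, 0.021], [0.005, 0.021], [0.001, 0.022], [-0.001, 0.022], [-0.005, 0.021], [-0.007, 0.021], [-0.01, 0.02], [-0.012, 0.018], [-0.014, 0.017], [-0.017, 0.014], [-0.018, 0.012], [-0.02, 0.01], [-0.021, 0.007], [-0.021, 0.005], [-0.022, 0.001], [-0.022, -0.001], [-0.021, -0.005], [-0.021, -0.007], [-0.02, -0.01], [-0.018, -0.012], [-0.017, -0.014]]False
False
False
```

```bash
H="python3 -m handwheel"; c(){ python3 chk.py; }
$H '[[-0.014,-0.017,0,0,0,0],[-0.014,-0.017,0,0,0,0]]'>/dev/null && c && $H '[[-0.012,-0.018,0,0,0,0],[-0.012,-0.018,0,0,0,0]]'>/dev/null && c && $H '[[-0.01,-0.02,0,0,0,0],[-0.01,-0.02,0,0,0,0]]'>/dev/null && c && $H '[[-0.007,-0.021,0,0,0,0],[-0.007,-0.021,0,0,0,0]]'>/dev/null && c && $H '[[-0.005,-0.021,0,0,0,0],[-0.005,-0.021,0,0,0,0]]'>/dev/null && c && $H '[[-0.001,-0.022,0,0,0,0],[-0.001,-0.022,0,0,0,0]]'>/dev/null && c && $H '[[0.001,-0.022,0,0,0,0],[0.001,-0.022,0,0,0,0]]'>/dev/null && c && $H '[[0.005,-0.021,0,0,0,0],[0.005,-0.021,0,0,0,0]]'>/dev/null && c && $H '[[0.007,-0.021,0,0,0,0],[0.007,-0.021,0,0,0,0]]'>/dev/null && c && $H '[[0.01,-0.02,0,0,0,0],[0.01,-0.02,0,0,0,0]]'>/dev/null && c && $H '[[0.012,-0.018,0,0,0,0],[0.012,-0.018,0,0,0,0]]'>/dev/null && c && $H '[[0.014,-0.017,0,0,0,0],[0.014,-0.017,0,0,0,0]]'>/dev/null && c
```

```text
t14.35 ang-142.04 r0.0401 z0.1608 ft0.2 fr1.7 fz6.9 gap0.187False
```

```bash
sed -i 's/sys.exit(abs(f\[:2\]@t)>14)/sys.exit(int(abs(f[:2]@t)>14))/' chk.py; H="python3 -m handwheel"; c(){ python3 chk.py; }
$H '[[-0.012,-0.018,0,0,0,0],[-0.012,-0.018,0,0,0,0]]'>/dev/null && c && $H '[[-0.01,-0.02,0,0,0,0],[-0.01,-0.02,0,0,0,0]]'>/dev/null && c && $H '[[-0.007,-0.021,0,0,0,0],[-0.007,-0.021,0,0,0,0]]'>/dev/null && c && $H '[[-0.005,-0.021,0,0,0,0],[-0.005,-0.021,0,0,0,0]]'>/dev/null && c && $H '[[-0.001,-0.022,0,0,0,0],[-0.001,-0.022,0,0,0,0]]'>/dev/null && c && $H '[[0.001,-0.022,0,0,0,0],[0.001,-0.022,0,0,0,0]]'>/dev/null && c && $H '[[0.005,-0.021,0,0,0,0],[0.005,-0.021,0,0,0,0]]'>/dev/null && c && $H '[[0.007,-0.021,0,0,0,0],[0.007,-0.021,0,0,0,0]]'>/dev/null && c && $H '[[0.01,-0.02,0,0,0,0],[0.01,-0.02,0,0,0,0]]'>/dev/null && c && $H '[[0.012,-0.018,0,0,0,0],[0.012,-0.018,0,0,0,0]]'>/dev/null && c && $H '[[0.014,-0.017,0,0,0,0],[0.014,-0.017,0,0,0,0]]'>/dev/null && c
```

```text
t14.55 ang-149.46 r0.0400 z0.1609 ft1.5 fr2.7 fz7.0 gap0.191
t14.75 ang-157.46 r0.0400 z0.1609 ft-0.1 fr0.8 fz6.6 gap0.190
t14.95 ang-165.50 r0.0399 z0.1609 ft2.2 fr1.0 fz7.9 gap0.192
t15.15 ang-173.29 r0.0400 z0.1609 ft0.9 fr0.5 fz7.2 gap0.193
t15.35 ang178.73 r0.0401 z0.1608 ft0.5 fr1.0 fz7.5 gap0.188
t15.55 ang170.83 r0.0402 z0.1609 ft1.3 fr0.2 fz6.7 gap0.193
t15.75 ang163.10 r0.0403 z0.1609 ft1.2 fr1.5 fz7.7 gap0.188
t15.95 ang155.21 r0.0404 z0.1609 ft1.0 fr1.0 fz6.6 gap0.186
t16.15 ang147.27 r0.0406 z0.1608 ft0.6 fr0.0 fz6.7 gap0.187
t16.35 ang139.70 r0.0408 z0.1608 ft0.8 fr1.2 fz8.1 gap0.193
t16.55 ang132.03 r0.0411 z0.1608 ft0.9 fr-1.4 fz7.4 gap0.188
```

```bash
sed -i 's/\[.632,-.0363\]/[.634,-.0360]/' chk.py; H="python3 -m handwheel"; c(){ python3 chk.py; }
$H '[[0.017,-0.014,0,0,0,0],[0.017,-0.014,0,0,0,0]]'>/dev/null && c && $H '[[0.018,-0.012,0,0,0,0],[0.018,-0.012,0,0,0,0]]'>/dev/null && c && $H '[[0.02,-0.01,0,0,0,0],[0.02,-0.01,0,0,0,0]]'>/dev/null && c && $H '[[0.021,-0.007,0,0,0,0],[0.021,-0.007,0,0,0,0]]'>/dev/null && c && $H '[[0.021,-0.005,0,0,0,0],[0.021,-0.005,0,0,0,0]]'>/dev/null && c && $H '[[0.022,-0.001,0,0,0,0],[0.022,-0.001,0,0,0,0]]'>/dev/null && c && $H '[[0.022,0.001,0,0,0,0],[0.022,0.001,0,0,0,0]]'>/dev/null && c && $H '[[0.021,0.005,0,0,0,0],[0.021,0.005,0,0,0,0]]'>/dev/null && c && $H '[[0.021,0.007,0,0,0,0],[0.021,0.007,0,0,0,0]]'>/dev/null && c && $H '[[0.02,0.01,0,0,0,0],[0.02,0.01,0,0,0,0]]'>/dev/null && c && $H '[[0.018,0.012,0,0,0,0],[0.018,0.012,0,0,0,0]]'>/dev/null && c && $H '[[0.017,0.014,0,0,0,0],[0.017,0.014,0,0,0,0]]'>/dev/null && c
```

```text
t16.75 ang126.83 r0.0423 z0.1609 ft0.5 fr-1.4 fz5.9 gap0.188
t16.95 ang119.54 r0.0423 z0.1608 ft-0.0 fr-1.3 fz7.0 gap0.195
t17.15 ang111.97 r0.0423 z0.1609 ft0.8 fr-0.0 fz7.6 gap0.190
t17.35 ang104.52 r0.0423 z0.1609 ft1.0 fr-1.4 fz7.5 gap0.181
t17.55 ang97.28 r0.0423 z0.1609 ft-0.3 fr-1.2 fz6.7 gap0.188
t17.75 ang89.90 r0.0423 z0.1609 ft1.2 fr-2.9 fz7.7 gap0.188
t17.95 ang82.53 r0.0423 z0.1608 ft0.2 fr-2.5 fz7.1 gap0.188
t18.15 ang75.40 r0.0422 z0.1608 ft0.5 fr-1.7 fz7.2 gap0.192
t18.35 ang67.95 r0.0422 z0.1609 ft0.7 fr-1.4 fz7.2 gap0.187
t18.55 ang60.48 r0.0422 z0.1608 ft0.8 fr-1.5 fz7.7 gap0.190
t18.75 ang53.23 r0.0422 z0.1609 ft0.2 fr-1.4 fz7.1 gap0.185
t18.95 ang45.81 r0.0422 z0.1609 ft-0.4 fr-2.5 fz7.5 gap0.190
```

Tracking is clean, with no stop after about 315°. Continuing.

```bash
H="python3 -m handwheel"; c(){ python3 chk.py; }
$H '[[0.014,0.017,0,0,0,0],[0.014,0.017,0,0,0,0]]'>/dev/null && c && $H '[[0.012,0.018,0,0,0,0],[0.012,0.018,0,0,0,0]]'>/dev/null && c && $H '[[0.01,0.02,0,0,0,0],[0.01,0.02,0,0,0,0]]'>/dev/null && c && $H '[[0.007,0.021,0,0,0,0],[0.007,0.021,0,0,0,0]]'>/dev/null && c && $H '[[0.005,0.021,0,0,0,0],[0.005,0.021,0,0,0,0]]'>/dev/null && c && $H '[[0.001,0.022,0,0,0,0],[0.001,0.022,0,0,0,0]]'>/dev/null && c && $H '[[-0.001,0.022,0,0,0,0],[-0.001,0.022,0,0,0,0]]'>/dev/null && c && $H '[[-0.005,0.021,0,0,0,0],[-0.005,0.021,0,0,0,0]]'>/dev/null && c && $H '[[-0.007,0.021,0,0,0,0],[-0.007,0.021,0,0,0,0]]'>/dev/null && c && $H '[[-0.01,0.02,0,0,0,0],[-0.01,0.02,0,0,0,0]]'>/dev/null && c && $H '[[-0.012,0.018,0,0,0,0],[-0.012,0.018,0,0,0,0]]'>/dev/null && c && $H '[[-0.014,0.017,0,0,0,0],[-0.014,0.017,0,0,0,0]]'>/dev/null && c
```

```text
t19.15 ang38.44 r0.0421 z0.1609 ft1.6 fr-1.3 fz7.6 gap0.187
t19.35 ang31.23 r0.0421 z0.1609 ft0.9 fr-1.4 fz7.2 gap0.191
t19.55 ang23.65 r0.0421 z0.1609 ft1.4 fr-0.6 fz6.4 gap0.186
t19.75 ang16.20 r0.0420 z0.1609 ft0.8 fr-0.2 fz7.8 gap0.188
t19.95 ang8.92 r0.0420 z0.1609 ft1.4 fr-0.8 fz7.4 gap0.188
t20.15 ang5.85 r0.0420 z0.1609 ft10.6 fr-0.5 fz9.0 gap0.188
t20.35 ang5.14 r0.0418 z0.1608 ft22.6 fr2.0 fz10.1 gap0.190
```

The stop is felt at about 6.3° (11 N at 5.85°, 23 N at 5.14°), 0.99 turns from the start. Now back off: release the pressure (+7.5° commanded), then two full turns counter-clockwise, checking every half turn.

```bash
H="python3 -m handwheel"; c(){ python3 chk.py; }
$H '[[0.001,-0.022,0,0,0,0],[0.001,-0.022,0,0,0,0]]'>/dev/null; c && $H '[[-0.013,-0.064,0,0,0,0],[-0.049,-0.119,0,0,0,0],[-0.104,-0.155,0,0,0,0],[-0.168,-0.168,0,0,0,0],[-0.232,-0.155,0,0,0,0],[-0.287,-0.119,0,0,0,0],[-0.323,-0.064,0,0,0,0],[-0.336,0,0,0,0,0]]'>/dev/null && c && $H '[[0.013,0.064,0,0,0,0],[0.049,0.119,0,0,0,0],[0.104,0.155,0,0,0,0],[0.168,0.168,0,0,0,0],[0.232,0.155,0,0,0,0],[0.287,0.119,0,0,0,0],[0.323,0.064,0,0,0,0],[0.336,0,0,0,0,0]]'>/dev/null && c
```

```text
t20.55 ang5.87 r0.0420 z0.1609 ft8.8 fr-0.7 fz7.7 gap0.189
t21.35 ang177.72 r0.0423 z0.1609 ft-2.9 fr-5.8 fz4.3 gap0.189
t22.15 ang-0.56 r0.0421 z0.1608 ft-3.5 fr-6.5 fz11.3 gap0.186
```

```bash
H="python3 -m handwheel"; c(){ python3 chk.py; }
$H '[[-0.013,-0.064,0,0,0,0],[-0.049,-0.119,0,0,0,0],[-0.104,-0.155,0,0,0,0],[-0.168,-0.168,0,0,0,0],[-0.232,-0.155,0,0,0,0],[-0.287,-0.119,0,0,0,0],[-0.323,-0.064,0,0,0,0],[-0.336,0,0,0,0,0]]'>/dev/null && c && $H '[[0.013,0.064,0,0,0,0],[0.049,0.119,0,0,0,0],[0.104,0.155,0,0,0,0],[0.168,0.168,0,0,0,0],[0.232,0.155,0,0,0,0],[0.287,0.119,0,0,0,0],[0.323,0.064,0,0,0,0],[0.336,0,0,0,0,0]]'>/dev/null && c && $H '[[0,-0.015,0,0,0,0],[0,-0.015,0,0,0,0],[0,-0.015,0,0,0,0],[0,-0.015,0,0,0,0],[0,-0.015,0,0,0,0]]'>/dev/null; c
```

```text
t22.95 ang177.80 r0.0423 z0.1609 ft-3.6 fr-5.8 fz3.9 gap0.187
t23.75 ang-0.56 r0.0421 z0.1608 ft-3.4 fr-6.1 fz10.5 gap0.192
t24.25 ang7.08 r0.0420 z0.1609 ft1.8 fr-0.6 fz7.3 gap0.189
```

The setting reads 7.1° + 720° against a stop of about 6.4°, so it's within a degree of two turns. One last look before handing in.

```bash
python3 -m handwheel '[[0,0.001,0,0,0,0],[0,0.002,0,0,0,0],[0,0.002,0,0,0,0],[0,0.002,0,0,0,0]]'>/dev/null; python3 chk.py; python3 - <<'E'
from cell import cams
import cv2
cv2.imwrite("pics/end.png",cams.get_image("side")["color"][:,:,::-1])
E
```

```text
t24.65 ang6.81 r0.0420 z0.1609 ft3.1 fr0.2 fz9.3 gap0.189
```

View pics/end.png

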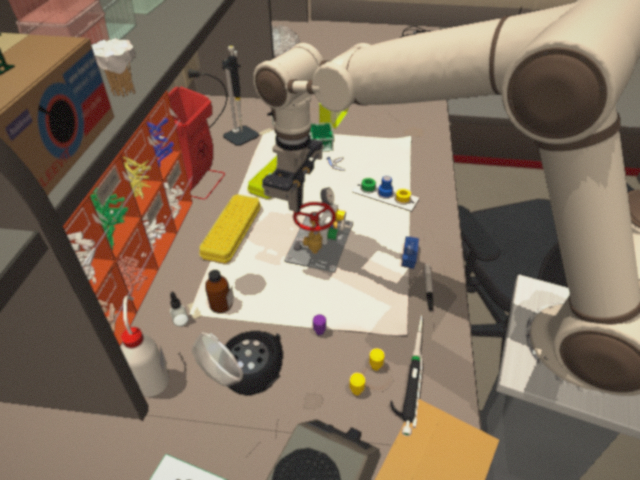

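The plug stands in the blue socket (386,185). The bottle (218,292) and slide box (411,251) are where they were, and the gripper is on the handle at (297,200).

```bash
python3 -c "
from cell import order
print(order.sign_off())"
```

```text
the job is handed in; nothing more can be done
None
```

The job is handed in at about 25 s: the blue plug is fully down in the blue socket, the valve was closed to its stop and backed off two full turns (measured within about 0.5°), the handle is still gripped, and the bottle and slide box were not touched.

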